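# Tip the visor studs into the kitting bowl

## Task

Take the red cup out of the sloping wire rack and pour all six orange visor studs out of it into the blue bowl, holding the cup's mouth low over the bowl so that none bounce away. Then lay the empty cup back in the same place of the rack, fully seated against its stop, and let go. Leave the bowl standing where it is, and leave the grey cup and everything else alone.

Things in the scene. Friction and masses are not known exactly. Their poses are not given: they have to be found in the camera images.
- red_cup: red plastic cup, plain cylinder, 60 mm outer diameter, 90 mm tall, 3 mm wall, 12 mm floor, 0.1 to 0.17 kg plus studs. Origin: centre of its underside; z along its axis to the open mouth. Starts in either of the rack's two sloping places, axis 40 deg from vertical, mouth up, holding six studs
- red_cup_rim (a point): centre of the red cup's mouth (90 mm along its z from the origin)
- grey_cup: grey plastic cup, same shape and size, empty, in the rack's other place; leave alone
- rack: fixed wire rack on a blue 250 x 150 mm plate; origin under the plate's centre, z up. Two places at rack x = +-70 mm. A seated cup has its underside centre at rack (+-70, -50, 52) mm, axis leaning 40 deg from vertical to rack +y; it lies on two 8 mm rods (21 mm apart, under its axis, 74 mm long) against a sloping stop plate; nothing at its sides or above. A released cup slides down to the stop
- blue_bowl: blue round plastic bowl, loose on the table, 60 mm tall, 104 mm outer diameter at the foot, 128 mm at the rim, 4 mm wall, 6 mm floor, 0.4 kg. Origin: centre of its underside; z up. It and the tape roll swap places between starts
- tape_roll: roll of brown tape lying flat, 104 mm outer and 76 mm inner diameter, 48 mm high; origin at the centre of its underside; leave alone
- glue_bottle: white bottle with blue cap, 56 mm diameter, 120 mm tall, standing; origin at the centre of its underside; leave alone
- driver: screwdriver with yellow handle, 200 mm, lying on the table; origin under its middle; leave alone
- brush: brush, 200 mm, lying on the table; origin under its middle; leave alone
- stud0: one of six slippery orange plastic visor studs: a 20 mm disc, 9 mm thick, with a 17 mm dome on it, 19 mm tall in all, 12 g; origin at the centre of the disc's flat face; starts inside the red cup
- stud1: one of six slippery orange plastic visor studs: a 20 mm disc, 9 mm thick, with a 17 mm dome on it, 19 mm tall in all, 12 g; origin at the centre of the disc's flat face; starts inside the red cup
- stud2: one of six slippery orange plastic visor studs: a 20 mm disc, 9 mm thick, with a 17 mm dome on it, 19 mm tall in all, 12 g; origin at the centre of the disc's flat face; starts inside the red cup
- stud3: one of six slippery orange plastic visor studs: a 20 mm disc, 9 mm thick, with a 17 mm dome on it, 19 mm tall in all, 12 g; origin at the centre of the disc's flat face; starts inside the red cup
- stud4: one of six slippery orange plastic visor studs: a 20 mm disc, 9 mm thick, with a 17 mm dome on it, 19 mm tall in all, 12 g; origin at the centre of the disc's flat face; starts inside the red cup
- stud5: one of six slippery orange plastic visor studs: a 20 mm disc, 9 mm thick, with a 17 mm dome on it, 19 mm tall in all, 12 g; origin at the centre of the disc's flat face; starts inside the red cup
Things that resemble listed ones, but are neither listed nor needed, are in the scene too. What is shaped like the blue_bowl but green or pink is not meant.

How it is judged:
On the way, in this order (a step that is already met when the one before it is completed fails the run):
1. the red cup is tipped over the blue bowl (angle between red_cup's own z axis and vertical above 1.35 rad and horizontal distance between red_cup_rim and blue_bowl below 0.1 m), for 0.05 s.
2. all six studs are in the blue bowl (horizontal distance between each of stud0, stud1, stud2, stud3, stud4, stud5 and blue_bowl below 0.06 m and z of each of stud0, stud1, stud2, stud3, stud4, stud5 in the frame of blue_bowl below 0.06 m), for 0.3 s.
At the end, for the whole second after the job is handed in: All six studs lie inside the blue bowl (within 60 mm of its axis and below its rim); the bowl stands upright within 40 mm of where it was; the red cup lies in the rack place it came from, its underside within 12 mm of its starting point and its axis within 0.12 rad of the 40 deg slope; all at rest (all of step 2 and linear speed of each of stud0, stud1, stud2, stud3, stud4, stud5, red_cup, blue_bowl below 0.05 m/s and distance of red_cup from where it was at the start of the episode below 0.012 m and angle between red_cup's own z axis and vertical between 0.578132 and 0.818132 rad and distance of blue_bowl from where it was at the start of the episode below 0.04 m and angle between blue_bowl's own z axis and vertical below 0.1 rad); the robot touches nothing.
It fails at once if the grey cup, tape roll, glue bottle, screwdriver or brush is shifted by more than 30 mm (distance of any of grey_cup, tape_roll, glue_bottle, driver, brush from where it was at the start of the episode above 0.03 m).
It fails at once if the blue bowl is shifted by more than 40 mm (distance of blue_bowl from where it was at the start of the episode above 0.04 m).
It fails at once if studs are poured from high up: the cup is tipped past level with its mouth more than 150 mm above the bowl's rim before all studs are in the bowl (angle between red_cup's own z axis and vertical above 1.75 rad and z of red_cup_rim in the frame of blue_bowl above 0.21 m and not (horizontal distance between each of stud0, stud1, stud2, stud3, stud4, stud5 and blue_bowl below 0.06 m and z of each of stud0, stud1, stud2, stud3, stud4, stud5 in the frame of blue_bowl below 0.06 m)).
It also fails if it takes over 51 s, if anything falls off the work surface, if the arm or the gripper's body presses on something with over 40 N, if the wrist force passes 120 N, or if a joint passes its speed limit or range.

## Robot

A 6-joint arm with a two-finger parallel gripper is mounted at the origin on the work surface. World frame = base frame: x ahead of the robot, y to its left, z up, the work surface at z = 0. Lengths are in m, angles in rad, forces in N, time in s.
With the tool pointing down it reaches from about 0.35 to 0.975 m from the base axis. Payload 4.9 kg.
Tool frame: the origin (TCP) lies midway between the tips of the shut fingers; the grasp point (between the pads) lies 19 mm behind it; z points along the fingers, y is the line along which they close (so a half turn about z gives the same grasp; the last joint's range is limited). The gripper opens to 85 mm and grips with 20 to 120 N. Pads are 22 mm wide; open, the fingers measure 114 mm over their backs; the gripper's body (76 mm by 85 mm) begins 54 mm behind the grasp point. The pads swing forward as they close: fully open they stand 13 mm farther back than shut.
Start: joints at [1.196, 0.053, 1.613, -0, 1.476, -0.119], TCP at [0.158, 0.605, 0.196] pointing down, gripper open.
Joint ranges: [-3.01, 3.01], [-1.01, 2.22], [0.06, 2.58], [-1.02, 4.17], [0.09, 2.62], [-3.14, 3.14]. Speed limits (rad/s): [2.57, 2.57, 3.14, 3.14, 3.14, 3.14].

## Interface

Orientations are given as a rotation vector (axis times angle).
In Python, from station import ctrl, optics, job gives the robot as it stands.
- The arm moves only by the shell command python3 -m jog 'ROWS' [OPENING] [FORCE]. ROWS is JSON, a list of rows, each a list of 2 entries, a list of its own where there are three numbers: the shift along the tool's x, y, z in m, then the turn, a rotation vector about the tool's x, y, z in rad. A call has 1 to 5 rows; each row is the pose to reach, as a shift and turn from the pose commanded when the call began, along the tool's axes at that moment; what a row does not reach only later rows make up. A row lasts 1/10 s, in which the tool goes at most 50 mm and 8.59 degrees, less where a joint would pass 70% of its speed; a pose out of reach is approached as far as the arm can. A call with a gripper value outside its range is refused whole. OPENING is the opening, from 0 (shut) to 1 (fully open), set as the call begins (- or left out, the last holds). The fingers move at their own pace and stop on an object; FORCE is the grip in N (left out, the last holds). Time passes only in rows, so rows that repeat a pose let the fingers close. It gives the time, the measured TCP pose, the force, the opening and the grip force at its end, in the units of the state.
- ctrl.get_obs(): the state, without advancing time (a new reading comes with each control period).
- optics.get_image(name): name is "side" or "top" or "wrist"; returns a dict with "image" (384x512x3 uint8, blue, green, red), "fx", "fy", "cx", "cy" (pixels), "rvec" (rotation vector, rad) and "tvec" (3), from world to camera coordinates, as OpenCV has them; the wrist camera has in their place "mount" (4x4, takes a point from camera to tool coordinates, whose origin is the TCP and whose axes are the flange's). Camera axes: x right, y down, z forward; pixel columns grow to the right and rows downward; lengths in m; the calibration is good to about 2 mm. The wrist camera is an equidistant fisheye: a pixel r from the principal point sees the ray r / f radians off the axis. A picture is of the moment at which its call begins: read the wrist's pose just before it. There is no depth.
- job.finish_job(): hands the job in; it is judged then, once.
The state is a dict: "t": time; "q": joint angles; "dq": joint speeds; "effort": joint torques, N m; "tool_pos": TCP position; "tool_rot": TCP orientation; "contact_force": force on the tool from outside, world axes, zero at the start; "wrist_torque": the same for the moment, N m; "opening": finger opening in m; "grip_force": force on a finger pad.
Only numpy, scipy, OpenCV 4.12 (cv2) and the standard library are available. Lean on these libraries where they do the work, as an engineer would, in place of code of your own. Each camera call takes 0.05 s, during which the arm holds its last target. There are 200 camera calls.

## Working session

There is one attempt and no reset: what is moved stays moved. The work goes in short steps, Python scripts to look and compute and a shell command to move; the robot and the scene stay as the last step left them, time stands still between calls to the robot, and variables do not carry over. Pictures are saved under pics/ and viewed, at most 10 in all, crops included, and the job is handed in when it is done.

```bash
ls; mkdir -p pics
python3 - <<'E'
from station import ctrl, optics, job
import cv2, numpy as np
print(ctrl.get_obs())
for n in("top","side"):
    d=optics.get_image(n); cv2.imwrite(f"pics/{n}0.png",d["image"]); np.savez(n+"0.npz",**d)
    print(n,{k:v for k,v in d.items() if k!="image"})
a=cv2.imread("pics/top0.png")
E
```

```text
pics
{'t': 0.0, 'q': array([ 1.19600704e+00,  5.33487201e-02,  1.61432382e+00, -6.01874669e-07,
        1.47599078e+00, -1.18983716e-01]), 'dq': array([ 6.87517766e-04, -6.02511788e-04,  2.78569734e-04,  1.08650652e-03,
        4.39959412e-05,  6.26932542e-04]), 'effort': array([-1.01253336e-03, -3.93684840e+01, -3.70175064e+01, -1.62149977e-04,
        6.94793242e-03,  7.90048603e-06]), 'tool_pos': array([0.1578703 , 0.60400364, 0.19485033]), 'tool_rot': array([-0.40065902, -3.11542792,  0.0031537 ]), 'contact_force': array([ 0.56097373, -0.78639092, -0.08982855]), 'wrist_torque': array([ 0.00490914, -0.0229268 ,  0.00106244]), 'grip_force': 0.0, 'opening': 0.08538253876415638}
top {'fx': 453.45023753480007, 'fy': 453.45023753480007, 'cx': 247.63495058014948, 'cy': 193.20160895010315, 'rvec': array([ 2.19038241, -2.17099311,  0.07343342]), 'tvec': array([0.05983423, 0.56623912, 1.1954543 ])}
side {'fx': 375.75907271983795, 'fy': 375.75907271983795, 'cx': 251.07744605765993, 'cy': 196.38156511603543, 'rvec': array([ 2.37725713, -0.39007109,  0.151973  ]), 'tvec': array([-0.48909066,  0.24816854,  1.10420433])}
```

View pics/top0.png

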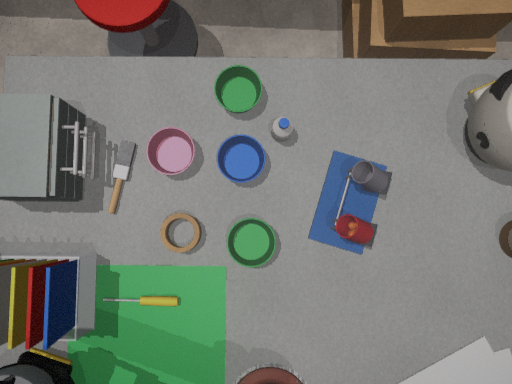

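View pics/side0.png

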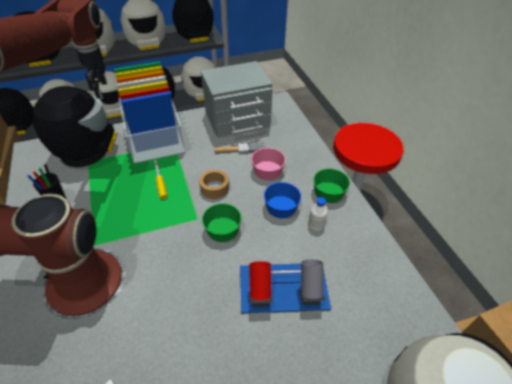

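Top view: the red cup with orange studs is at (353,230) and the grey cup at (368,177), on the blue plate around (347,202). The bowl candidates are blue (241,158), green (238,88) and (251,242), and pink (171,151). Only (241,158) is blue, so that is the one meant. The tape roll is at (181,232) and the bottle at (282,128). Next I'll measure these and confirm the blue bowl and red cup in one enlarged crop.

```bash
cat > h.py <<'E'
import cv2, numpy as np
from scipy.spatial.transform import Rotation as R
def ray(d,uv,z):
    Rm=cv2.Rodrigues(d["rvec"])[0]; c=-Rm.T@d["tvec"]
    r=Rm.T@np.array([(uv[0]-d["cx"])/d["fx"],(uv[1]-d["cy"])/d["fy"],1.])
    return c+r*(z-c[2])/r[2]
def proj(d,P):
    return cv2.projectPoints(np.array(P,float).reshape(-1,3),d["rvec"],d["tvec"],np.array([[d["fx"],0,d["cx"]],[0,d["fy"],d["cy"]],[0,0,1.]]),None)[0].reshape(-1,2)
def blobs(im,lo,hi,amin=80):
    m=cv2.inRange(cv2.cvtColor(im,cv2.COLOR_BGR2HSV),np.array(lo),np.array(hi))
    cs=cv2.findContours(m,cv2.RETR_EXTERNAL,cv2.CHAIN_APPROX_NONE)[0]
    return [c for c in cs if cv2.contourArea(c)>amin]
E
python3 - <<'E'
from h import *
d=dict(np.load("top0.npz")); im=d["image"]
for c in blobs(im,(100,120,50),(125,255,255)):
    (x,y),r=cv2.minEnclosingCircle(c)
    print("blue",round(x),round(y),round(r),ray(d,(x,y),.06).round(3),cv2.contourArea(c))
    if 300<x<400:
        bx=cv2.boxPoints(cv2.minAreaRect(c)); P=np.array([ray(d,p,.006) for p in bx]); print(bx.round(), P.round(3),P.mean(0),np.linalg.norm(P-np.roll(P,1,0),axis=1))
for c in blobs(im,(0,150,60),(6,255,255)): print("red",cv2.boundingRect(c))
for n,p,z in(("bottle",(283,124),.12),("tape",(181,232),.048),("g1",(251,242),.06)): print(n,ray(d,p,z).round(3))
cv2.imwrite("pics/crop.png",cv2.resize(im[120:260,200:400],None,fx=4,fy=4,interpolation=cv2.INTER_CUBIC))
E
```

```text
blue 60 304 47 [0.273 0.543 0.06 ] 2207.5
blue 360 200 24 [ 0.548 -0.226  0.06 ] 862.5
[[340. 214.]
 [350. 178.]
 [380. 186.]
 [370. 222.]] [[ 0.513 -0.186  0.006]
 [ 0.611 -0.214  0.006]
 [ 0.588 -0.295  0.006]
 [ 0.491 -0.266  0.006]] [ 0.55092096 -0.24031907  0.006     ] [0.0833568  0.10193661 0.08383114 0.10176071]
blue 348 202 53 [ 0.542 -0.194  0.06 ] 2041.5
[[308. 238.]
 [334. 151.]
 [387. 166.]
 [361. 254.]] [[ 0.448 -0.099  0.006]
 [ 0.685 -0.169  0.006]
 [ 0.643 -0.314  0.006]
 [ 0.407 -0.241  0.006]] [ 0.54588151 -0.20575988  0.006     ] [0.14802531 0.24790202 0.15007546 0.24711635]
blue 241 158 24 [0.655 0.084 0.06 ] 1726.5
red (26, 267, 13, 82)
red (74, 0, 95, 32)
bottle [ 0.732 -0.022  0.12 ]
tape [0.461 0.238 0.048]
g1 [0.437 0.055 0.06 ]
```

View pics/crop.png

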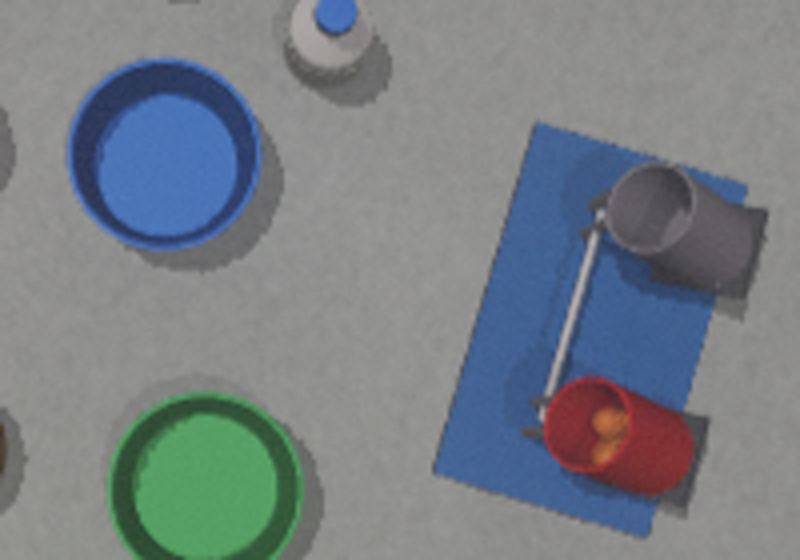

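The crop confirms the red cup, with orange studs in its mouth at about (350,227) full-image, and the blue bowl at (241,158). The rack centre is near (0.546,-0.206), yawed -17°. The red cup is in the x=-70 place and the bowl is at (0.655,0.084). I'll write a helper that works out shifts, then start moving.

```bash
cat > go.py <<'E'
# usage: python3 go.py x y z  down AZ | rack THETA(deg about tool z) [extra pitch deg]
import sys; from h import *; from station import ctrl
def rot(kind,v,e=0):
    if kind=="down":
        a=np.radians(v); y=np.array([np.cos(a),np.sin(a),0]); z=np.array([0,0,-1.])
    else:
        a=np.radians(-16.9); y=np.array([np.cos(a),np.sin(a),0]); h=np.array([-y[1],y[0],0]); p=np.radians(40+e)
        z=h*np.cos(p)-np.array([0,0,np.sin(p)])
    M=R.from_matrix(np.c_[np.cross(y,z),y,z])
    return M*R.from_euler("z",0 if kind=="down" else v,degrees=True)
if __name__=="__main__":
    a=sys.argv; o=ctrl.get_obs(); T=R.from_rotvec(o["tool_rot"])
    G=rot(a[4],float(a[5]),float(a[6]) if len(a)>6 else 0)
    print("t",round(o["t"],2),"q",o["q"].round(2),"pos",o["tool_pos"].round(3))
    print("shift",T.inv().apply(np.array(a[1:4],float)-o["tool_pos"]).round(3),"turn",(T.inv()*G).as_rotvec().round(3))
E
python3 go.py .38 .42 .33 down 38
python3 - <<'E'
from h import *
d=dict(np.load("top0.npz"));b=np.array([.4645,-.2336,.052]);a=np.array([.187,.615,.766])
print(proj(d,[b,b+.09*a,b+.05*a]).round(1))
E
```

```text
t 0.1 q [ 1.2   0.05  1.61 -0.    1.48 -0.12] pos [0.158 0.604 0.195]
shift [-0.261 -0.122 -0.135] turn [-0.002  0.     0.652]
[[362.3 232.2]
 [346.5 225.4]
 [353.7 228.6]]
```

```bash
python3 -m jog '[[[0,0,-0.05],[0,0,0]],[[0,0,-0.09],[0,0,0]],[[-0.04,-0.02,-0.12],[0,0,0.12]],[[-0.085,-0.04,-0.135],[0,0,0.25]],[[-0.13,-0.06,-0.135],[0,0,0.35]]]' 1
python3 go.py .38 .42 .33 down 38;python3 go.py .50 .1 .33 down 10; python3 go.py .47 -.25 .3 rack 0
```

```text
t: 0.6
tool_pos: [0.2665, 0.5164, 0.3344]
tool_rot: [0.941, 2.996, 0.008]
contact_force: [1.1, 1.3, 0.1]
opening: 0.0853
grip_force: 0.0
t 0.6 q [ 0.97 -0.1   1.54 -0.    1.7   0.  ] pos [0.267 0.516 0.334]
shift [-0.148 -0.014  0.004] turn [ 0.005 -0.001  0.299]
t 0.6 q [ 0.97 -0.1   1.54 -0.    1.7   0.  ] pos [0.267 0.516 0.334]
shift [-0.43  -0.208  0.003] turn [ 0.005 -0.002  0.788]
t 0.6 q [ 0.97 -0.1   1.54 -0.    1.7   0.  ] pos [0.267 0.516 0.334]
shift [-0.605 -0.513  0.032] turn [-0.542  0.749  1.174]
```

```bash
python3 -m jog '[[[-0.215,-0.104,0],[0,0,0.39]],[[-0.215,-0.104,0],[0,0,0.39]],[[-0.215,-0.104,0],[0,0,0.39]],[[-0.215,-0.104,0],[0,0,0.39]],[[-0.215,-0.104,0],[0,0,0.39]]]'
python3 go.py .50 .1 .33 down 10; python3 go.py .47 -.25 .3 rack 0
```

```text
t: 1.1
tool_pos: [0.3836, 0.306, 0.3305]
tool_rot: [1.502, 2.759, -0.001]
contact_force: [0.4, -0.1, 0.5]
opening: 0.0854
grip_force: 0.0
t 1.1 q [ 0.52 -0.32  1.73 -0.    1.73 -0.05] pos [0.384 0.306 0.331]
shift [-0.236 -0.014  0.001] turn [-0.     0.     0.399]
t 1.1 q [ 0.52 -0.32  1.73 -0.    1.73 -0.05] pos [0.384 0.306 0.331]
shift [-0.514 -0.229  0.031] turn [-0.379  0.816  0.811]
```

Works well. I'll continue and then tilt.

```bash
python3 -m jog '[[[-0.24,-0.015,0],[0,0,0.4]],[[-0.24,-0.015,0],[0,0,0.4]],[[-0.24,-0.015,0],[0,0,0.4]],[[-0.24,-0.015,0],[0,0,0.4]],[[-0.24,-0.015,0],[0,0,0.4]]]'
python3 go.py .47 -.15 .3 rack 0 25;python3 go.py .45 -.28 .25 rack 0
```

```text
t: 1.6
tool_pos: [0.5015, 0.0964, 0.3304]
tool_rot: [-2.02, -2.405, 0.001]
contact_force: [-0.5, 1.3, 0.8]
opening: 0.0853
grip_force: 0.0
t 1.6 q [ 0.04 -0.27  1.69 -0.    1.72 -0.13] pos [0.501 0.096 0.33 ]
shift [-0.237 -0.074  0.03 ] turn [-0.103  0.429  0.461]
t 1.6 q [ 0.04 -0.27  1.69 -0.    1.72 -0.13] pos [0.501 0.096 0.33 ]
shift [-0.362 -0.116  0.081] turn [-0.205  0.857  0.438]
```

```bash
python3 -m jog '[[[-0.24,-0.075,0.03],[-0.1,0.43,0.46]],[[-0.24,-0.075,0.03],[-0.1,0.43,0.46]],[[-0.24,-0.075,0.03],[-0.1,0.43,0.46]],[[-0.24,-0.075,0.03],[-0.1,0.43,0.46]],[[-0.24,-0.075,0.03],[-0.1,0.43,0.46]]]'
python3 go.py .45 -.28 .25 rack 0
```

```text
t: 2.1
tool_pos: [0.4675, -0.1503, 0.2999]
tool_rot: [-2.279, -1.683, -0.507]
contact_force: [0.8, 0.3, -0.0]
opening: 0.0854
grip_force: 0.0
t 2.1 q [-0.72 -0.25  1.78  0.41  1.79 -0.37] pos [ 0.468 -0.15   0.3  ]
shift [-0.138  0.022 -0.01 ] turn [-0.001  0.432 -0.005]
```

```bash
python3 -m jog '[[[-0.138,0.02,-0.01],[0,0.43,0]],[[-0.138,0.02,-0.01],[0,0.43,0]],[[-0.138,0.02,-0.01],[0,0.43,0]],[[-0.138,0.02,-0.01],[0,0.43,0]],[[-0.138,0.02,-0.01],[0,0.43,0]]]'
python3 go.py .449 -.284 .162 rack 0
```

```text
t: 2.6
tool_pos: [0.4503, -0.2774, 0.2489]
tool_rot: [-1.98, -1.464, -0.916]
contact_force: [0.2, 0.7, 1.7]
opening: 0.0853
grip_force: 0.0
t 2.6 q [-1.04  0.12  1.64  0.65  1.97 -0.67] pos [ 0.45  -0.277  0.249]
shift [-0.071  0.001  0.051] turn [-0.005  0.001 -0.005]
```

```bash
python3 -m jog '[[[-0.07,0,0.05],[0,0,0]],[[-0.07,0,0.05],[0,0,0]],[[-0.07,0,0.05],[0,0,0]]]'
python3 go.py .478 -.189 .078 rack 0
python3 - <<'E'
from station import ctrl,optics
from h import *
o=ctrl.get_obs(); d=optics.get_image("wrist"); im=d["image"]; cv2.imwrite("pics/w1.png",im)
M=d["mount"]; T=R.from_rotvec(o["tool_rot"])
print({k:d[k] for k in("fx","cx","cy")})
def wp(P):
    p=T.inv().apply(np.array(P)-o["tool_pos"]); c=M[:3,:3].T@(p-M[:3,3]); th=np.arctan2(np.hypot(*c[:2]),c[2]); u=c[:2]/np.hypot(*c[:2])*th*d["fx"]; return (u+[d["cx"],d["cy"]]).round(1)
b=np.array([.4645,-.2336,.052]);a=np.array([.187,.615,.766]); x=np.array([.957,-.29,0]); f=np.array([-.222,-.733,.643])
for s in(0,.045,.09): print(s,[wp(b+s*a+.03*k*x) for k in(-1,1)], wp(b+s*a+.03*f))
E
```

```text
t: 2.9
tool_pos: [0.4482, -0.2803, 0.1646]
tool_rot: [-1.978, -1.471, -0.913]
contact_force: [-0.3, 0.5, -0.6]
opening: 0.0854
grip_force: 0.0
t 2.9 q [-1.05  0.2   1.7   0.62  1.87 -0.77] pos [ 0.448 -0.28   0.165]
shift [-0.004  0.003  0.129] turn [-0.008  0.003 -0.001]
{'fx': 297.3186396354542, 'cx': 252.58002790358077, 'cy': 193.41015974455416}
0 [array([225.2, 231.3]), array([282.3, 231.4])] [253.6 243.9]
0.045 [array([223.8, 190. ]), array([283.6, 190.1])] [253.6 198.9]
0.09 [array([222.8, 145.4]), array([284.7, 145.4])] [253.6 149.2]
```

View pics/w1.png

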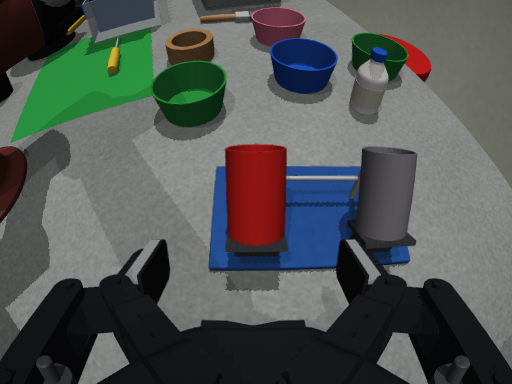

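The wrist view shows the red cup spanning columns 225–287 and rows 146–243, about 2.5 mm to +y of the prediction. I'll correct for that and go in.

```bash
python3 -m jog '[[[-0.002,0.005,0.03],[-0.008,0,0]],[[-0.004,0.005,0.06],[-0.008,0,0]],[[-0.004,0.005,0.09],[-0.008,0,0]],[[-0.004,0.005,0.115],[-0.008,0,0]],[[-0.004,0.005,0.129],[-0.008,0,0]]]'
python3 -m jog '[[[0,0,0],[0,0,0]],[[0,0,0],[0,0,0]],[[0,0,0],[0,0,0]],[[0,0,0],[0,0,0]],[[0,0,0],[0,0,0]]]' 0.5 45
python3 go.py .478 -.189 .078 rack 0
```

```text
t: 3.45
tool_pos: [0.4826, -0.1922, 0.0826]
tool_rot: [-1.987, -1.478, -0.924]
contact_force: [0.5, 0.1, -0.0]
opening: 0.0855
grip_force: 0.0
t: 3.95
tool_pos: [0.4811, -0.1947, 0.0816]
tool_rot: [-1.987, -1.472, -0.924]
contact_force: [-3.7, -1.8, 6.8]
opening: 0.0424
grip_force: 3.2
t 3.95 q [-0.93  0.21  1.84  0.67  1.66 -0.77] pos [ 0.481 -0.195  0.082]
shift [ 0.    -0.005  0.006] turn [0.005 0.005 0.001]
```

Run:
```python
from station import ctrl,optics
import cv2
print(ctrl.get_obs()["contact_force"],ctrl.get_obs()["opening"])
d=optics.get_image("wrist"); cv2.imwrite("pics/w2.png",d["image"])
```

```text
[-3.74191255 -1.82930449  6.80238289] 0.04244829228951775
```

View pics/w2.png

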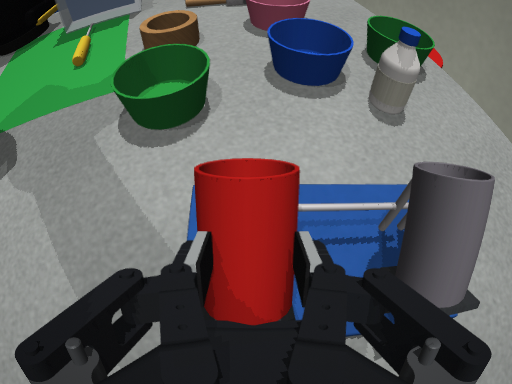

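```bash
cat > wp.py <<'E'
from station import ctrl,optics
from h import *
def wcam():
    o=ctrl.get_obs(); d=optics.get_image("wrist"); M=d["mount"]; T=R.from_rotvec(o["tool_rot"])
    def wp(P):
        p=T.inv().apply(np.array(P)-o["tool_pos"]); c=M[:3,:3].T@(p-M[:3,3]); n=np.hypot(*c[:2]); return (c[:2]/n*np.arctan2(n,c[2])*d["fx"]+[d["cx"],d["cy"]]).round(0)
    return o,d,wp
E
python3 - <<'E'
from wp import *
o,d,wp=wcam(); T=R.from_rotvec(o["tool_rot"]); Z=T.as_matrix()[:,2]
b=np.array([.4645,-.2336,.052]);a=np.array([.187,.615,.766]); x=np.array([.957,-.29,0]); f=-np.array([.222,.733,-.643])
c=b+.05*a
print("tcp beyond axis",(o["tool_pos"]-c)@Z, "along x",(o["tool_pos"]-c)@x,"along a",(o["tool_pos"]-c)@a)
for s in(0,.09): print(s,[wp(b+s*a+.03*k*x) for k in(-1,1)], wp(b+s*a+.03*f), wp(b+s*a-.03*f))
m=d["mount"]; print(m.round(3))
for z in (0,-.019): print("pads",[wp(o["tool_pos"]+T.apply([0,k*.0212,z])) for k in(-1,1)])
# red extents
for c in blobs(d["image"],(0,150,60),(8,255,255),500): print(cv2.boundingRect(c))
E
```

```text
tcp beyond axis 0.013179935399603642 along x 0.004565005861504788 along a -0.00023675354033691969
0 [array([199., 297.]), array([288., 297.])] [242. 327.] [244. 274.]
0.09 [array([188., 163.]), array([295., 163.])] [239. 175.] [243. 155.]
[[ 0.    -0.962 -0.273  0.069]
 [ 1.     0.    -0.001  0.002]
 [ 0.001 -0.273  0.962 -0.177]
 [ 0.     0.     0.     1.   ]]
pads [array([217., 222.]), array([283., 222.])]
pads [array([213., 233.]), array([286., 233.])]
(194, 158, 105, 167)
```

Run:
```python
from wp import *
d=optics.get_image("wrist");M=d["mount"]
def pp(p):
    c=M[:3,:3].T@(np.array(p)-M[:3,3]); n=np.hypot(*c[:2]); return (c[:2]/n*np.arctan2(n,c[2])*d["fx"]+[d["cx"],d["cy"]]).round(0)
for y in(.0427,.0212):
  for z in (0,-.01,-.02,-.03,-.045,-.06): print(y,z,[pp([x,y,z]).tolist() for x in(-.011,0.011)])
```

```text
0.0427 0 [[315.0, 237.0], [317.0, 205.0]]
0.0427 -0.01 [[318.0, 243.0], [320.0, 210.0]]
0.0427 -0.02 [[321.0, 250.0], [324.0, 216.0]]
0.0427 -0.03 [[325.0, 258.0], [328.0, 222.0]]
0.0427 -0.045 [[331.0, 272.0], [335.0, 233.0]]
0.0427 -0.06 [[338.0, 287.0], [343.0, 246.0]]
0.0212 0 [[282.0, 237.0], [284.0, 205.0]]
0.0212 -0.01 [[284.0, 244.0], [285.0, 210.0]]
0.0212 -0.02 [[285.0, 251.0], [287.0, 216.0]]
0.0212 -0.03 [[287.0, 259.0], [289.0, 223.0]]
0.0212 -0.045 [[290.0, 273.0], [293.0, 234.0]]
0.0212 -0.06 [[294.0, 289.0], [297.0, 248.0]]
```

The w2 pads closed to 42 mm lie in front of the cup's edges, with the pad tips at row 233. So they sit on the near face, about 35 mm too shallow, and the cup itself has not moved. I'll open, advance in small steps while watching the force, then look again.

```bash
python3 -m jog '[[[0,0,0],[0,0,0]],[[0,0,0],[0,0,0]],[[0,0,0],[0,0,0]],[[0,0,0],[0,0,0]],[[0,0,0],[0,0,0]]]' 1
python3 -m jog '[[[0,-0.002,0.005],[0,0,0]],[[0,-0.002,0.01],[0,0,0]],[[0,-0.002,0.014],[0,0,0]],[[0,-0.002,0.014],[0,0,0]]]'
python3 - <<'E'
from wp import *
o,d,wp=wcam(); im=d["image"]; cv2.imwrite("pics/w3.png",cv2.resize(im[120:384,100:420],None,fx=2,fy=2))
print(o["tool_pos"],o["contact_force"])
for c in blobs(im,(0,150,60),(8,255,255),500): print(cv2.boundingRect(c))
E
```

```text
t: 4.6
tool_pos: [0.481, -0.1932, 0.0795]
tool_rot: [-1.987, -1.47, -0.923]
contact_force: [-0.5, -0.1, -0.3]
opening: 0.0853
grip_force: 0.0
t: 5.0
tool_pos: [0.482, -0.1815, 0.07]
tool_rot: [-1.986, -1.47, -0.922]
contact_force: [0.6, 0.6, -0.4]
opening: 0.0854
grip_force: 0.0
[ 0.4819709  -0.18152895  0.0699711 ] [ 0.61535992  0.55305592 -0.35405986]
(192, 162, 117, 163)
```

View pics/w3.png

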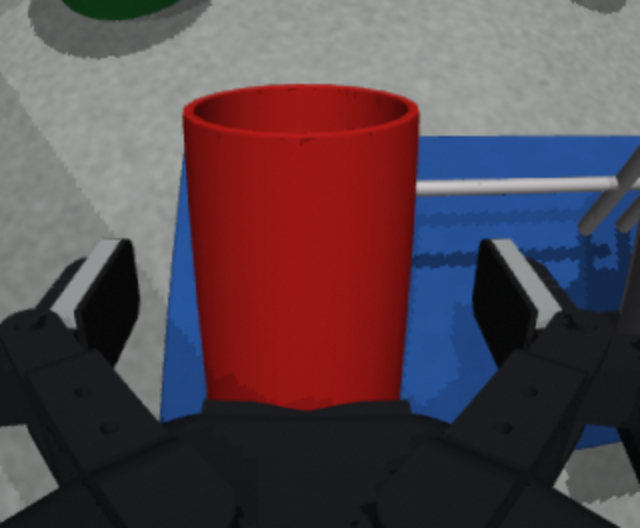

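w3 (crop): the open pads straddle the cup, with pad tips at (130,240) and (485,240) crop and the cup edges at 190–415, so there is side clearance. I'll advance further in 3 mm steps and close gently.

```bash
python3 -m jog '[[[0,0,0.003],[0,0,0]],[[0,0,0.006],[0,0,0]],[[0,0,0.009],[0,0,0]],[[0,0,0.011],[0,0,0]],[[0,0,0.011],[0,0,0]]]'
python3 -m jog '[[[0,0,0],[0,0,0]],[[0,0,0],[0,0,0]],[[0,0,0],[0,0,0]],[[0,0,0],[0,0,0]],[[0,0,0],[0,0,0]]]' 0.55 25
python3 go.py .478 -.189 .078 rack 0
```

```text
t: 5.55
tool_pos: [0.4847, -0.1741, 0.0633]
tool_rot: [-1.987, -1.47, -0.923]
contact_force: [-0.5, -0.4, 0.7]
opening: 0.0857
grip_force: 0.0
t: 6.05
tool_pos: [0.484, -0.1745, 0.0639]
tool_rot: [-1.986, -1.47, -0.922]
contact_force: [-4.5, -1.0, 4.2]
opening: 0.0577
grip_force: 26.6
t 6.05 q [-0.9   0.22  1.87  0.68  1.62 -0.78] pos [ 0.484 -0.174  0.064]
shift [ 0.001 -0.001 -0.021] turn [0.002 0.005 0.   ]
```

Stopped at 57.7 mm with 26 N, so the tips are still slightly above the axis. I'll open and go deeper in small steps.

```bash
python3 -m jog '[[[0,0,0],[0,0,0]],[[0,0,0],[0,0,0]],[[0,0,0],[0,0,0]],[[0,0,0],[0,0,0]]]' 1
python3 -m jog '[[[0,0,0.003],[0,0,0]],[[0,0,0.005],[0,0,0]],[[0,0,0.007],[0,0,0]],[[0,0,0.007],[0,0,0]]]'
```

```text
t: 6.45
tool_pos: [0.4849, -0.1745, 0.0634]
tool_rot: [-1.988, -1.47, -0.923]
contact_force: [0.5, -0.3, 0.1]
opening: 0.0856
grip_force: 0.0
t: 6.85
tool_pos: [0.4862, -0.169, 0.0587]
tool_rot: [-1.987, -1.47, -0.923]
contact_force: [-0.3, -0.1, 0.2]
opening: 0.0853
grip_force: 0.0
```

Run:
```python
from wp import *
o,d,wp=wcam(); im=d["image"]; cv2.imwrite("pics/w4.png",cv2.resize(im[120:384,100:420],None,fx=2,fy=2))
s=optics.get_image("side"); cv2.imwrite("pics/s4.png",cv2.resize(s["image"][190:350,170:370],None,fx=4,fy=4))
print(o["contact_force"])
```

```text
[-0.31275478 -0.06448963  0.16409427]
```

View pics/s4.png

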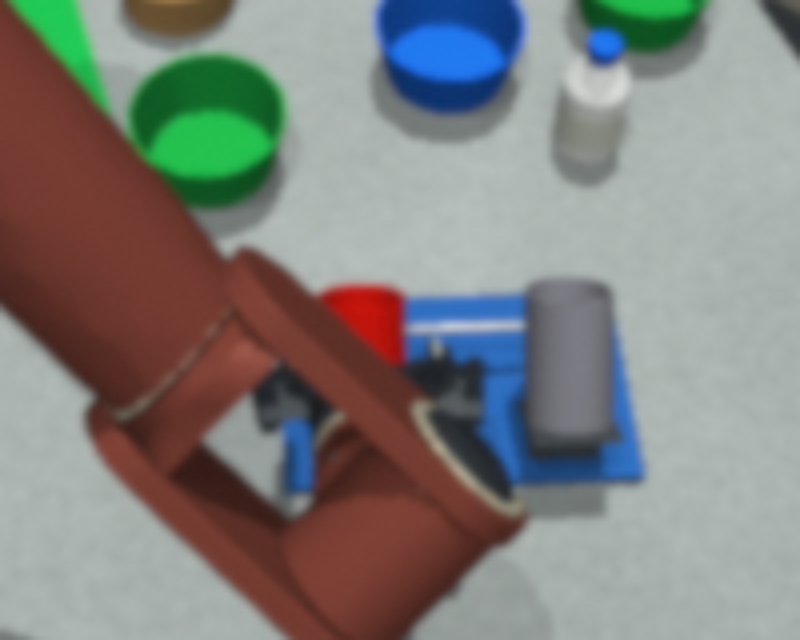

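The side view shows the gripper around the red cup, clear of the grey one, with no contact force. I'll go a little deeper, then close.

```bash
python3 -m jog '[[[0,0,0.002],[0,0,0]],[[0,0,0.004],[0,0,0]],[[0,0,0.006],[0,0,0]],[[0,0,0.006],[0,0,0]]]'
python3 -m jog '[[[0,0,0],[0,0,0]],[[0,0,0],[0,0,0]],[[0,0,0],[0,0,0]],[[0,0,0],[0,0,0]],[[0,0,0],[0,0,0]]]' 0.55 40
python3 go.py .478 -.189 .078 rack 0
```

```text
t: 7.35
tool_pos: [0.4875, -0.1646, 0.0548]
tool_rot: [-1.987, -1.47, -0.923]
contact_force: [0.8, 0.6, -0.0]
opening: 0.0851
grip_force: 0.0
t: 7.85
tool_pos: [0.4867, -0.1648, 0.0555]
tool_rot: [-1.985, -1.47, -0.921]
contact_force: [-4.5, -0.9, 4.2]
opening: 0.0575
grip_force: 43.1
t 7.85 q [-0.89  0.22  1.89  0.69  1.6  -0.78] pos [ 0.487 -0.165  0.056]
shift [ 0.001 -0.001 -0.034] turn [ 0.002  0.004 -0.   ]
```

```bash
python3 -m jog '[[[0,0,-0.01],[0,0,0]],[[0.01,0,-0.03],[0,0,0]],[[0.03,0,-0.055],[0,0,0]],[[0.055,0,-0.08],[0,0,0]],[[0.08,0,-0.1],[0,0,0]]]'
python3 - <<'E'
from wp import *
from go import rot
o,d,wp=wcam(); im=d["image"]
for c in blobs(im,(0,150,60),(8,255,255),500): print(cv2.boundingRect(c))
print(o["tool_pos"],o["q"].round(2))
bowl=np.array([.655,.084,0])
for th in(0,60,90,120,150):
    G=rot("rack",th); 
    print(th,"tcp for mouth over bowl z=.1:",(bowl+[0,0,.1]-G.apply([.04,0,-.0475])).round(3),"axis",G.apply([1,0,0]).round(2))
E
python3 go.py .63 .09 .17 rack 0
```

```text
t: 8.35
tool_pos: [0.48, -0.1895, 0.1821]
tool_rot: [-1.99, -1.47, -0.923]
contact_force: [-0.0, -1.0, -2.3]
opening: 0.0578
grip_force: 43.9
(185, 169, 138, 158)
(367, 46, 68, 55)
[ 0.48002978 -0.18947174  0.18212026] [-0.92  0.07  1.81  0.69  1.8  -0.66]
0 tcp for mouth over bowl z=.1: [0.658 0.094 0.039] axis [0.19 0.62 0.77]
60 tcp for mouth over bowl z=.1: [0.629 0.117 0.054] axis [0.92 0.06 0.38]
90 tcp for mouth over bowl z=.1: [0.627 0.13  0.069] axis [ 0.96 -0.29  0.  ]
120 tcp for mouth over bowl z=.1: [0.636 0.141 0.085] axis [ 0.74 -0.56 -0.38]
150 tcp for mouth over bowl z=.1: [0.653 0.146 0.096] axis [ 0.32 -0.68 -0.66]
t 8.4 q [-0.92  0.06  1.81  0.69  1.8  -0.66] pos [ 0.482 -0.191  0.188]
shift [0.189 0.059 0.249] turn [0.01  0.009 0.007]
```

The cup is held (about 2.3 N of weight). Carry it to the bowl.

```bash
python3 go.py .627 .125 .12 rack 0; python3 -m jog '[[[0.03,0.005,0.02],[0,0,0]],[[0.06,0.01,0.055],[0,0,0]],[[0.09,0.02,0.095],[0,0,0]],[[0.11,0.028,0.135],[0,0,0]],[[0.125,0.035,0.18],[0,0,0]]]'
python3 go.py .627 .125 .12 rack 0
```

```text
t 8.4 q [-0.92  0.06  1.81  0.69  1.8  -0.66] pos [ 0.482 -0.191  0.188]
shift [0.172 0.045 0.307] turn [0.01  0.009 0.007]
t: 8.9
tool_pos: [0.5793, 0.0105, 0.1605]
tool_rot: [-1.99, -1.473, -0.925]
contact_force: [0.4, -0.6, -2.2]
opening: 0.0579
grip_force: 43.9
t 8.9 q [-0.54  0.02  1.9   0.84  1.51 -0.43] pos [0.579 0.011 0.161]
shift [0.049 0.012 0.12 ] turn [0.007 0.007 0.002]
```

```bash
python3 -m jog '[[[0.015,0.004,0.035],[0,0,0]],[[0.03,0.008,0.07],[0,0,0]],[[0.045,0.012,0.1],[0,0,0]],[[0.049,0.012,0.12],[0,0,0]],[[0.049,0.012,0.12],[0,0,0]]]'
python3 go.py .629 .117 .094 rack 50; python3 go.py .627 .13 .094 rack 80
```

```text
t: 9.4
tool_pos: [0.624, 0.1261, 0.1173]
tool_rot: [-1.985, -1.471, -0.918]
contact_force: [-0.2, -0.1, -2.4]
opening: 0.0574
grip_force: 43.9
t 9.4 q [-0.32  0.1   1.9   0.91  1.31 -0.35] pos [0.624 0.126 0.117]
shift [-0.022  0.007  0.01 ] turn [0.002 0.006 0.872]
t 9.4 q [-0.32  0.1   1.9   0.91  1.31 -0.35] pos [0.624 0.126 0.117]
shift [-0.015  0.002  0.019] turn [0.004 0.005 1.396]
```

```bash
python3 -m jog '[[[-0.01,0,0.005],[0,0,0.14]],[[-0.015,0.003,0.01],[0,0,0.28]],[[-0.02,0.005,0.01],[0,0,0.42]],[[-0.02,0.005,0.01],[0,0,0.56]],[[-0.02,0.005,0.01],[0,0,0.7]]]'
python3 go.py .627 .13 .094 rack 75
```

```text
t: 9.9
tool_pos: [0.6289, 0.1159, 0.0977]
tool_rot: [-2.257, -0.658, -0.601]
contact_force: [-0.6, -0.1, -1.9]
opening: 0.0582
grip_force: 43.9
t 9.9 q [-0.33  0.14  1.89  0.91  1.3   0.32] pos [0.629 0.116 0.098]
shift [ 0.    -0.008  0.012] turn [ 0.008 -0.001  0.603]
```

```bash
python3 -m jog '[[[0,-0.002,0.002],[0,0,0.12]],[[0,-0.004,0.004],[0,0,0.24]],[[0,-0.006,0.006],[0,0,0.36]],[[0,-0.008,0.009],[0,0,0.48]],[[0,-0.008,0.012],[0,0,0.6]]]'
python3 go.py .636 .141 .105 rack 115
```

```text
t: 10.4
tool_pos: [0.6269, 0.1298, 0.0943]
tool_rot: [-2.293, 0.036, -0.3]
contact_force: [-0.5, -0.5, -1.7]
opening: 0.0575
grip_force: 43.9
t 10.4 q [-0.31  0.14  1.9   0.92  1.28  0.93] pos [0.627 0.13  0.094]
shift [ 0.01  -0.015  0.003] turn [ 0.006 -0.007  0.702]
```

Run:
```python
from wp import *
o,d,wp=wcam(); cv2.imwrite("pics/w5.png",d["image"])
T=R.from_rotvec(o["tool_rot"]); print("mouth",o["tool_pos"]+T.apply([.04,0,-.0475]),T.apply([1,0,0]))
```

```text
mouth [0.65494439 0.09042822 0.13320772] [ 0.97133532 -0.12173567  0.20417668]
```

View pics/w5.png

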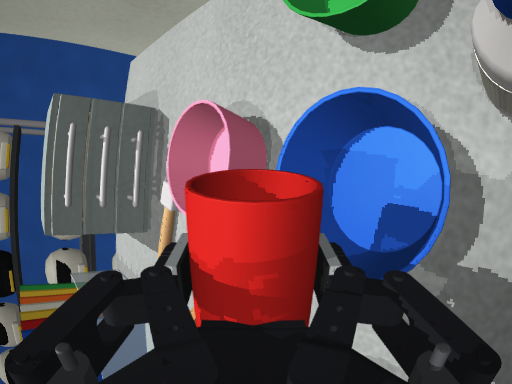

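Run:
```python
from wp import *
o,d,wp=wcam()
b=np.array([.655,.084,0])
print([wp(b+[0,0,z]) for z in(.006,.06,.13)], [wp(b+[.064*np.cos(t),.064*np.sin(t),.06]) for t in(0,1.57,3.14,4.71)])
for c in blobs(d["image"],(100,120,50),(125,255,255),3000):
    (x,y),r=cv2.minEnclosingCircle(c); print(x,y,cv2.boundingRect(c))
```

```text
[array([379., 189.]), array([345., 187.]), array([265., 182.])] [array([349.,  87.]), array([271., 181.]), array([334., 286.]), array([448., 196.])]
32.5 209.5 (18, 135, 62, 150)
366.8906555175781 182.55369567871094 (276, 86, 175, 194)
61.91044616699219 76.0 (0, 34, 135, 88)
```

The bowl reprojects within about 3 mm and the mouth is over it. I'll pour slowly, with the mouth held about 20 mm back from the bowl centre.

Run:
```python
from wp import *
from go import rot
o=ctrl.get_obs(); T=R.from_rotvec(o["tool_rot"])
for th in(95,115,135,150):
    G=rot("rack",th); a=G.apply([1,0,0]); m=np.array([.655,.084,.118])-.02*np.array([a[0],a[1],0])
    p=m-G.apply([.04,0,-.0475]); print(th,p.round(3),T.inv().apply(p-o["tool_pos"]).round(3),(T.inv()*G).as_rotvec().round(2), "tilt",np.arccos(a[2]).round(2))
```

```text
95 [0.609 0.139 0.09 ] [-0.019 -0.005  0.005] [ 0.01 -0.    0.36] tilt 1.64
115 [0.618 0.15  0.1  ] [-0.009 -0.019  0.009] [ 0.01 -0.01  0.71] tilt 1.9
135 [0.633 0.157 0.109] [ 0.006 -0.029  0.011] [ 0.   -0.01  1.06] tilt 2.14
150 [0.647 0.159 0.114] [ 0.02  -0.033  0.013] [ 0.   -0.01  1.32] tilt 2.3
```

```bash
python3 -m jog '[[[-0.008,-0.002,0.002],[0,0,0.07]],[[-0.014,-0.004,0.004],[0,0,0.15]],[[-0.019,-0.005,0.005],[0,0,0.22]],[[-0.019,-0.005,0.005],[0,0,0.29]],[[-0.019,-0.005,0.005],[0,0,0.36]]]'
python3 -m jog '[[[0.002,-0.003,0.001],[0,0,0.07]],[[0.004,-0.006,0.002],[0,0,0.14]],[[0.006,-0.008,0.003],[0,0,0.21]],[[0.008,-0.011,0.004],[0,0,0.28]],[[0.01,-0.014,0.004],[0,0,0.35]]]'
python3 go.py .633 .157 .109 rack 135
```

```text
t: 11.0
tool_pos: [0.609, 0.1395, 0.0907]
tool_rot: [-2.235, 0.437, -0.114]
contact_force: [0.8, -0.6, -2.1]
opening: 0.0578
grip_force: 43.9
t: 11.5
tool_pos: [0.6232, 0.1472, 0.0981]
tool_rot: [-2.123, 0.819, 0.07]
contact_force: [-0.2, 0.6, -2.0]
opening: 0.0574
grip_force: 44.0
t 11.5 q [-0.28  0.12  1.92  0.93  1.26  1.65] pos [0.623 0.147 0.098]
shift [-0.001 -0.017  0.002] turn [ 0.002 -0.008  0.346]
```

```bash
python3 -m jog '[[[0,-0.004,0],[0,0,0.07]],[[0,-0.008,0],[0,0,0.14]],[[0,-0.011,0.001],[0,0,0.21]],[[0,-0.014,0.002],[0,0,0.28]],[[0,-0.017,0.002],[0,0,0.35]]]'
python3 -m jog '[[[0,0,0],[0,0,0]],[[0,0,0],[0,0,0]],[[0,0,0],[0,0,0]],[[0,0,0],[0,0,0]],[[0,0,0],[0,0,0]]]'
python3 go.py .647 .159 .114 rack 155
python3 - <<'E'
from wp import *
t=optics.get_image("top"); cv2.imwrite("pics/t6.png",cv2.resize(t["image"][100:260,180:380],None,fx=4,fy=4))
for c in blobs(t["image"],(8,160,120),(22,255,255),8): print(cv2.boundingRect(c),cv2.contourArea(c))
E
```

```text
t: 12.0
tool_pos: [0.6336, 0.1561, 0.1088]
tool_rot: [-1.958, 1.182, 0.253]
contact_force: [0.3, -0.3, -1.0]
opening: 0.0577
grip_force: 44.1
t: 12.5
tool_pos: [0.6332, 0.1569, 0.1084]
tool_rot: [-1.958, 1.181, 0.254]
contact_force: [0.3, -1.1, -1.8]
opening: 0.0579
grip_force: 44.1
t 12.5 q [-0.26  0.12  1.89  0.93  1.26  2.03] pos [0.633 0.157 0.108]
shift [ 0.003 -0.015  0.001] turn [-0.001 -0.007  0.346]
(250, 148, 5, 6) 12.0
```

View pics/t6.png

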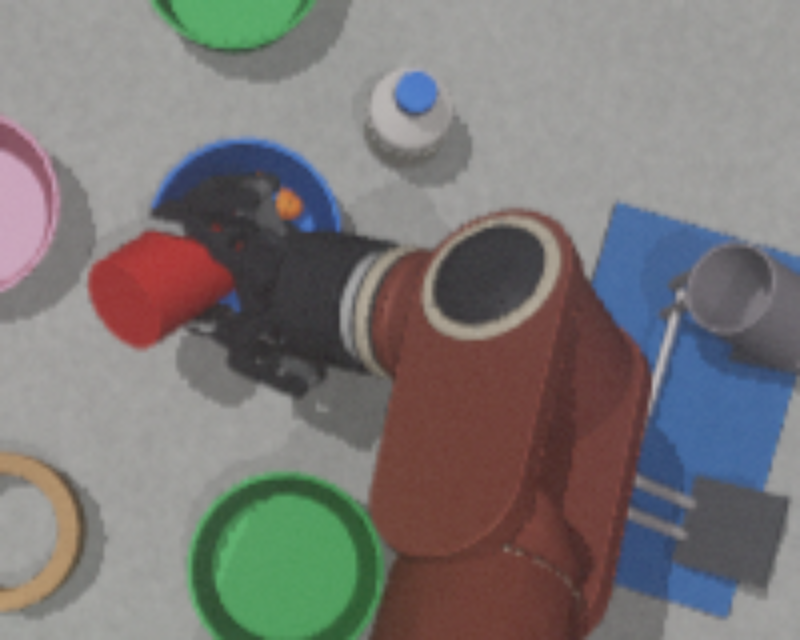

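The top view shows a stud in the blue bowl at crop (288,203), with the cup held mouth-down at the bowl. I'll tip further and dwell so it empties.

```bash
python3 -m jog '[[[0.001,-0.004,0],[0,0,0.07]],[[0.003,-0.008,0],[0,0,0.14]],[[0.006,-0.012,0.001],[0,0,0.21]],[[0.01,-0.015,0.001],[0,0,0.28]],[[0.013,-0.017,0.001],[0,0,0.35]]]'
python3 -m jog '[[[0,0,0],[0,0,0]],[[0,0,0],[0,0,0]],[[0,0,0],[0,0,0]],[[0,0,0],[0,0,0]],[[0,0,0],[0,0,0]]]'
python3 -m jog '[[[0,0,0],[0,0,0]],[[0,0,0],[0,0,0]],[[0,0,0],[0,0,0]],[[0,0,0],[0,0,0]],[[0,0,0],[0,0,0]]]'
python3 - <<'E'
from wp import *
o,d,wp=wcam(); t=optics.get_image("top"); 
for n,i in(("w",d),("t",t)):
  print(n,[(cv2.boundingRect(c),cv2.contourArea(c)) for c in blobs(i["image"],(8,160,100),(20,255,255),8)])
cv2.imwrite("pics/w7.png",d["image"])
E
```

```text
t: 13.05
tool_pos: [0.6545, 0.1532, 0.11]
tool_rot: [-1.74, 1.523, 0.435]
contact_force: [-0.3, -0.4, -1.3]
opening: 0.0573
grip_force: 44.1
t: 13.55
tool_pos: [0.6541, 0.1533, 0.11]
tool_rot: [-1.742, 1.521, 0.434]
contact_force: [0.6, -1.0, -1.5]
opening: 0.0577
grip_force: 44.1
t: 14.05
tool_pos: [0.6543, 0.1533, 0.11]
tool_rot: [-1.742, 1.521, 0.434]
contact_force: [0.3, 0.2, -1.6]
opening: 0.0577
grip_force: 44.1
w [((364, 343, 8, 15), 58.0), ((339, 31, 33, 35), 822.0), ((235, 9, 74, 65), 2077.5), ((224, 0, 52, 41), 1181.5)]
t []
```

View pics/w7.png

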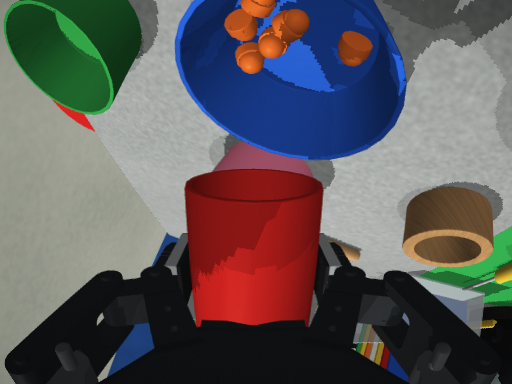

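All six studs are in the bowl, at (258,5), (240,25), (250,58), (271,43), (294,22) and (354,48). Now raise and untip on the way back.

```bash
python3 go.py .63 .13 .19 rack 112; python3 go.py .6 .06 .22 rack 70
```

```text
t 14.15 q [-0.26  0.17  1.84  0.93  1.26  2.39] pos [0.654 0.153 0.11 ]
shift [-0.045 -0.003 -0.074] turn [ 0.001 -0.007 -0.755]
t 14.15 q [-0.26  0.17  1.84  0.93  1.26  2.39] pos [0.654 0.153 0.11 ]
shift [-0.025  0.015 -0.151] turn [ 0.003 -0.007 -1.488]
```

```bash
python3 -m jog '[[[-0.01,0,-0.03],[0,0,-0.1]],[[-0.025,0,-0.06],[0,0,-0.25]],[[-0.045,-0.003,-0.074],[0,0,-0.4]],[[-0.045,-0.003,-0.074],[0,0,-0.55]],[[-0.045,-0.003,-0.074],[0,0,-0.7]]]'
python3 go.py .6 .08 .22 rack 70
```

```text
t: 14.65
tool_pos: [0.6306, 0.1298, 0.1916]
tool_rot: [-2.126, 0.81, 0.064]
contact_force: [-0.1, -0.7, -2.0]
opening: 0.0576
grip_force: 44.3
t 14.65 q [-0.31  0.02  1.85  0.89  1.38  1.77] pos [0.631 0.13  0.192]
shift [-0.007  0.02  -0.062] turn [ 0.005 -0.007 -0.78 ]
```

```bash
python3 -m jog '[[[-0.002,0.005,-0.03],[0,0,-0.14]],[[-0.007,0.02,-0.06],[0,0,-0.28]],[[-0.007,0.02,-0.06],[0,0,-0.42]],[[-0.007,0.02,-0.06],[0,0,-0.56]],[[-0.007,0.02,-0.06],[0,0,-0.7]]]'
python3 go.py .53 -.06 .22 rack 28
```

```text
t: 15.15
tool_pos: [0.5995, 0.0811, 0.2174]
tool_rot: [-2.292, 0.035, -0.3]
contact_force: [0.2, -0.3, -1.1]
opening: 0.0577
grip_force: 44.3
t 15.15 q [-0.41 -0.06  1.88  0.86  1.49  1.04] pos [0.599 0.081 0.217]
shift [-0.05   0.088 -0.12 ] turn [ 0.007 -0.001 -0.815]
```

```bash
python3 -m jog '[[[-0.01,0.018,-0.024],[0,0,-0.14]],[[-0.02,0.035,-0.048],[0,0,-0.28]],[[-0.03,0.052,-0.072],[0,0,-0.42]],[[-0.04,0.07,-0.096],[0,0,-0.56]],[[-0.05,0.088,-0.12],[0,0,-0.7]]]'
python3 go.py .48 -.1905 .182 rack 0
```

```text
t: 15.65
tool_pos: [0.5289, -0.0601, 0.2202]
tool_rot: [-2.233, -0.777, -0.65]
contact_force: [1.1, -0.1, -1.6]
opening: 0.0574
grip_force: 44.3
t 15.65 q [-0.7  -0.08  1.89  0.79  1.7   0.15] pos [ 0.529 -0.06   0.22 ]
shift [-0.103  0.061 -0.081] turn [ 0.006  0.004 -0.604]
```

```bash
python3 -m jog '[[[-0.02,0.012,-0.016],[0,0,-0.14]],[[-0.04,0.024,-0.032],[0,0,-0.28]],[[-0.06,0.036,-0.048],[0,0,-0.42]],[[-0.08,0.048,-0.064],[0,0,-0.54]],[[-0.103,0.061,-0.081],[0.004,0.003,-0.604]]]'
python3 -m jog '[[[0,0,0],[0,0,0]],[[0,0,0],[0,0,0]]]'
cat > rel.py <<'E'
from wp import *
o=ctrl.get_obs(); T=R.from_rotvec(o["tool_rot"]); G=R.from_rotvec([-1.986,-1.47,-.922])
print("to seat: shift",T.inv().apply(np.array([.4870,-.1648,.0553])-o["tool_pos"]).round(4),"turn",(T.inv()*G).as_rotvec().round(4))
E
python3 rel.py
```

```text
t: 16.15
tool_pos: [0.48, -0.1903, 0.1815]
tool_rot: [-1.984, -1.467, -0.924]
contact_force: [0.7, 0.9, -1.2]
opening: 0.0574
grip_force: 44.3
t: 16.35
tool_pos: [0.4802, -0.1896, 0.1812]
tool_rot: [-1.987, -1.46, -0.922]
contact_force: [0.8, 0.1, -1.1]
opening: 0.0579
grip_force: 44.3
to seat: shift [-0.0799 -0.0004  0.1006] turn [-0.0004 -0.0042 -0.0073]
```

```bash
python3 -m jog '[[[-0.025,0,0.02],[0,0,-0.007]],[[-0.05,0,0.04],[0,-0.004,-0.007]],[[-0.073,0,0.06],[0,-0.004,-0.007]],[[-0.076,0,0.078],[0,-0.004,-0.007]],[[-0.076,0,0.088],[0,-0.004,-0.007]]]'
python3 -m jog '[[[0,0,0.003],[0,0,0]],[[0,0,0.006],[0,0,0]],[[0,0,0.009],[0,0,0]],[[0,0,0.011],[0,0,0]],[[0,0,0.011],[0,0,0]]]'
python3 rel.py
```

```text
t: 16.85
tool_pos: [0.4852, -0.1692, 0.0657]
tool_rot: [-1.982, -1.47, -0.92]
contact_force: [-0.4, 1.1, -0.8]
opening: 0.0577
grip_force: 44.2
t: 17.35
tool_pos: [0.4879, -0.1637, 0.0597]
tool_rot: [-1.985, -1.473, -0.921]
contact_force: [-0.9, 0.0, -0.8]
opening: 0.0579
grip_force: 44.2
to seat: shift [-0.0042 -0.0005  0.0019] turn [-0.0008  0.001   0.0019]
```

```bash
python3 -m jog '[[[-0.001,0,0.001],[0,0,0]],[[-0.002,0,0.002],[0,0,0]],[[-0.004,0,0.002],[0,0,0]],[[-0.004,0,0.002],[0,0,0]]]'
python3 rel.py
```

```text
t: 17.75
tool_pos: [0.4877, -0.1653, 0.0559]
tool_rot: [-1.985, -1.473, -0.922]
contact_force: [-2.8, -2.6, 5.5]
opening: 0.0579
grip_force: 45.0
to seat: shift [-0.0003 -0.0009  0.0006] turn [-0.0004  0.0005  0.0022]
```

Contact with the rods and stop is light. Release slowly, then back off.

```bash
python3 -m jog '[[[0,0,0],[0,0,0]],[[0,0,0],[0,0,0]],[[0,0,0],[0,0,0]]]' 0.78
python3 -m jog '[[[0,0,0],[0,0,0]],[[0,0,0],[0,0,0]],[[0,0,0],[0,0,0]],[[0,0,0],[0,0,0]]]' 1
python3 -m jog '[[[0,0,-0.015],[0,0,0]],[[0,0,-0.04],[0,0,0]],[[0,0,-0.075],[0,0,0]],[[0,0,-0.115],[0,0,0]],[[0,0,-0.16],[0,0,0]]]'
python3 -m jog '[[[0,0,0],[0,0,0]],[[0,0,0],[0,0,0]],[[0,0,0],[0,0,0]]]'
python3 - <<'E'
from wp import *
o,d,wp=wcam(); im=d["image"]
b=np.array([.4645,-.2336,.052]);a=np.array([.187,.615,.766]); x=np.array([.957,-.29,0]); f=np.array([-.222,-.733,.643])
for c in blobs(im,(0,150,60),(8,255,255),500): print("red",cv2.boundingRect(c))
for s in(0,.09): print(s,[wp(b+s*a+.03*k*x) for k in(-1,1)], wp(b+s*a+.03*f),wp(b+s*a-.03*f))
t=optics.get_image("top"); t0=dict(np.load("top0.npz"))
for n,q in(("before",t0),("after",t)):
  print(n,"red",[(cv2.boundingRect(c),cv2.minAreaRect(c)[0]) for c in blobs(q["image"],(0,140,50),(6,255,255),100)],"orange",[(cv2.boundingRect(c)) for c in blobs(q["image"],(7,160,100),(20,255,255),8)],
  "blue",[cv2.minEnclosingCircle(c) for c in blobs(q["image"],(100,120,50),(125,255,255),1000)])
E
```

```text
t: 18.05
tool_pos: [0.4872, -0.1642, 0.0546]
tool_rot: [-1.985, -1.471, -0.921]
contact_force: [0.3, -0.3, 0.2]
opening: 0.0667
grip_force: 0.0
t: 18.45
tool_pos: [0.4874, -0.1646, 0.055]
tool_rot: [-1.985, -1.472, -0.921]
contact_force: [-0.1, -0.4, 0.4]
opening: 0.0857
grip_force: 0.0
t: 18.95
tool_pos: [0.4508, -0.2823, 0.1598]
tool_rot: [-1.984, -1.472, -0.921]
contact_force: [0.7, -0.2, -0.3]
opening: 0.0856
grip_force: 0.0
t: 19.25
tool_pos: [0.4513, -0.2804, 0.1577]
tool_rot: [-1.984, -1.471, -0.92]
contact_force: [-0.1, -0.1, -0.1]
opening: 0.0857
grip_force: 0.0
red (223, 141, 61, 103)
red (385, 34, 44, 46)
0 [array([221., 229.]), array([279., 229.])] [250. 242.] [250. 219.]
0.09 [array([218., 141.]), array([281., 141.])] [249. 144.] [250. 138.]
before red [((26, 265, 20, 84), (34.97547149658203, 306.56414794921875)), ((74, 0, 96, 32), (121.5, 15.5))] orange [(349, 223, 7, 5)] blue [((59.5, 304.5), 47.460609436035156), ((347.5, 202.0), 52.756614685058594), ((240.68942260742188, 158.0013885498047), 24.058088302612305)]
after red [((26, 263, 27, 86), (35.233619689941406, 304.9978332519531)), ((74, 0, 96, 32), (121.5, 15.5))] orange [] blue [((59.5, 304.5), 47.460609436035156), ((347.5, 202.0), 52.756614685058594), ((240.6889190673828, 158.0010223388672), 24.05841827392578)]
```

The cup is back where it began: wrist columns 223–284 and rows 141–244 match the model, with the same +3 px offset as before. I'll check that the studs show in the top image.

Run:
```python
from wp import *
d=optics.get_image("top"); im=d["image"]; h=cv2.cvtColor(im,cv2.COLOR_BGR2HSV)
m=cv2.inRange(h,np.array((5,120,60)),np.array((25,255,255)))
n,l,s,c=cv2.connectedComponentsWithStats(m)
print([(s[i,4],c[i].round(0).tolist(),ray(d,c[i],.015).round(3).tolist()) for i in range(1,n) if 200<c[i][0]<400 and 60<c[i][1]<280])
print(im[148:170:3,230:252:3].tolist()[:3])
```

```text
[(np.int32(37), [243.0, 146.0], [0.693, 0.078, 0.015]), (np.int32(35), [234.0, 148.0], [0.689, 0.103, 0.015]), (np.int32(32), [251.0, 151.0], [0.681, 0.056, 0.015]), (np.int32(30), [239.0, 154.0], [0.674, 0.09, 0.015]), (np.int32(33), [246.0, 158.0], [0.662, 0.07, 0.015]), (np.int32(31), [243.0, 172.0], [0.623, 0.078, 0.015])]
[[[110, 83, 81], [78, 131, 186], [61, 92, 156], [146, 99, 87], [61, 101, 176], [59, 90, 157], [176, 112, 76], [67, 106, 180]], [[183, 115, 76], [69, 86, 148], [66, 78, 113], [71, 109, 174], [156, 98, 75], [159, 100, 69], [91, 106, 157], [70, 115, 178]], [[184, 116, 75], [186, 118, 78], [77, 102, 164], [72, 121, 185], [74, 87, 123], [164, 112, 109], [131, 86, 76], [99, 85, 123]]]
```

Exactly six studs, all within about 40 mm of the bowl's axis. The robot is clear, so I'm handing in.

```bash
python3 -c "
from station import job
print(job.finish_job())"
```

```text
the job is handed in; nothing more can be done
None
```

The job is handed in, with no verdict returned: at the last camera check all six studs were in the blue bowl, which had not moved, and the empty red cup was back in its rack place against the stop and released.

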